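# Lock the battery box with its slot key

### The job

Lock the battery box: take the slot key from its wooden stand, set its blade in the slotted fastener down in the lid's well, push the fastener in gently against its spring without forcing it, turn it a quarter turn clockwise, and let it spring back out so that it stays locked. Then put the key back upright in its stand, seated down on its collar, and let go. Leave the other things on the bench where they are.

Things in the scene. Friction and masses are not known exactly. Their poses are not given: they have to be found in the camera images.
- key: Loose steel slot key, upright in the stand, about 90 g. Origin: middle of the blade's lower edge; z up, x along the blade's width. From there up: flat blade 26 (x) x 3 (y) x 14 mm; collar 28 mm across at z = 14 to 18; shank 10 mm across; black paddle handle 42 (x) x 14 (y) mm at z = 50 to 92, gripped across its 14 mm. Same both ways round.
- key_stand: Fixed wooden block 70 (x) x 50 (y) x 30 mm high, origin at the centre of its underside. Pocket 29 (x) x 6 (y) mm, 18 mm deep, chamfered 2 mm, in the middle of its top: the key's blade stands in it, collar resting on the top, so the key's origin is then 16 mm above the stand's.
- battery_box: Fixed grey box 156 (x) x 196 (y) x 88 mm high, origin at the centre of its underside; the well with steel trim is 20 mm in front (-x) of the lid's centre. Pushing its fastener in: 4 N to start, then 1.5 N per mm; 8.5 N frees the catch at 3 mm, at 5.5 mm (about 12 N) it meets a hard stop. More than 25 N in all between key and fastener (also sideways, in turning against catch or stop) is forcing.
- lock_mouth (a point): Centre of the mouth of the round well in the box's lid, level with the lid's top; z up, axes as the box. Well 40 mm across, at least 42 deep. In it lies the steel fastener head, 37 mm across, with a slot right across its middle, 5 mm wide (8 at the chamfered top), 8 deep. The head's top is 2 to 24 mm below the mouth, differing from box to box and not measured: to be found by feel.
- fastener (a joint): Angle of the fastener, rad, growing clockwise seen from above. At 0 the slot runs along x of lock_mouth. Starts open at 0 to 0.1; end stop 1.75, which need not be reached. A catch holds it: only pushed in 3 mm or more can it turn past 0.14; past 1.29 it springs out when the push is taken off and stays locked. Turning takes up to 0.1 N m; the blade has about 0.1 rad of play in the slot.
- screwdriver_yellow: Bystander: loose yellow-handled screwdriver, 30 x 197 x 30 mm, lying flat; origin at the centre of its underside.
- black_tape: Bystander: loose roll of black tape, 65 mm across, 18 mm high; origin at the centre of its underside.
- sample_tin: Bystander: loose small paint tin, 66 mm across, 85 mm high; origin at the centre of its underside.
- tape_measure: Bystander: loose tape measure, 37 x 83 x 68 mm; origin at the centre of its underside.

How it is judged:
By the outcome, as a careful person would: the job done as asked, in the order asked, and still so for the second after the job is handed in, with the robot touching nothing.
It also fails if it takes over 64 s, if anything falls off the work surface, if the arm or the gripper's body presses on something with over 40 N, if the wrist force passes 120 N, or if a joint passes its speed limit or range.

### The arm

A 6-joint arm with a two-finger parallel gripper is mounted at the origin on a cart in front of the work surface, level with it; the furniture and walls round the work are solid. World frame = base frame: x ahead of the robot, y to its left, z up, the work surface at z = 0. Lengths are in m, angles in degrees, forces in N, time in s.
With the tool pointing down it reaches from about 0.4 to 0.825 m from the base axis. Payload 7 kg.
Tool frame: the origin (TCP) lies between the finger pads; the fingertips stand 14 mm ahead of it and the grasp point (between the pads) lies 5 mm behind it (r.tips_ahead is the distance from the TCP to the fingertips, in m); z points along the fingers, y is the direction in which the jaws open and shut (so a half turn about z gives the same grasp; the last joint's range is limited). The gripper opens to 88 mm and grips with 3 to 60 N. Pads are 19 mm wide; open, the fingers measure 130 mm over their backs; the gripper's body (78 mm by 193 mm) begins 47 mm behind the grasp point.
Start: joints at [84.402, 20.546, 0.682, 0, -70.136, -16.507], TCP at [0.254, 0.625, 0.241] pointing down, gripper open.
Joint ranges: [-176.03, 176.03], [-82.01, 121.73], [-58.28, 71.71], [-173.87, 95.51], [-174.79, -0.11], [-173.66, 173.66]. Speed limits (degrees/s): [136.94, 136.94, 172.46, 180, 180, 180].

### API

Orientations are given as [roll, pitch, yaw] about the fixed x, y, z axes, in that order (R = Rz(yaw) Ry(pitch) Rx(roll)).
In Python, from plant import r gives the robot as it stands.
- The arm moves only by the tool apply_moves, never from a script. Its arguments are lists of equal length, an entry for each row: "slide": the shift along the tool's x, y, z as a fraction of full scale, a list of three; "turn": the turn, a rotation vector about the tool's x, y, z as a fraction of full scale, a list of three; "jaw": the closure, from 0 (fully open) to 1 (shut). In form: {"slide": [[dx, dy, dz], ...], "turn": [[wx, wy, wz], ...], "jaw": [jaw, ...]}. A call has 1 to 8 rows; each row shifts and turns the commanded pose from where the row before left it, along the tool's axes as they then stand; what a row does not reach is not made up. Full scale, the value 1, is 0.1 m for a shift and 1.5 rad for a turn. A row lasts 1/10 s, in which the tool goes at most 50 mm and 8.59 degrees, less where a joint would pass 70% of its speed; a pose out of reach is approached as far as the arm can. A call with a number of a shift or a turn outside -1 to 1 is refused whole. A call with a gripper value outside its range is refused whole. The fingers move at their own pace and stop on an object; "newtons" is the grip in N (left out, the last holds). Time passes only in rows, so rows that do not move let the fingers close. It gives the time, the measured TCP pose, the force and the opening at its end, in the units of the state.
- r.get_state(): the state, without advancing time (a new reading comes with each control period).
- r.capture(name): name is "scene" or "top" or "wrist"; returns a dict with "pixels" (480x640x3 uint8, blue, green, red), "depth" (480x640 float32, m along the optical axis (not along the pixel's ray), 0 where there is no reading), "fx", "fy", "cx", "cy" (pixels), "dist_coeffs" ([k1, k2, p1, p2, k3] as OpenCV has them; the pictures are not rectified), "rvec" (rotation vector, rad) and "tvec" (3), from world to camera coordinates, as OpenCV has them. Camera axes: x right, y down, z forward; pixel columns grow to the right and rows downward; lengths in m; the calibration is good to about 2 mm. A picture is of the moment at which its call begins.
- r.close_job(): hands the job in, once; it reports no verdict.
The state is a dict: "time_s": time; "joints": joint angles; "qd": joint speeds; "joint_torque": joint torques, N m; "tcp_pos": TCP position; "eef_rot": TCP orientation; "contact_force": force on the tool from outside, world axes, zero at the start; "moment": the same for the moment, N m; "gripper_width": finger opening in m.
Only numpy, scipy, OpenCV 4.12 (cv2) and the standard library are available. Lean on these libraries where they do the work, as an engineer would, in place of code of your own. Each camera call takes 0.05 s, during which the arm holds its last target.

## Working session

There is one attempt and no reset: what is moved stays moved. The work goes in short steps, Python scripts to look and compute and a tool call to move; the robot and the scene stay as the last step left them, time stands still between calls to the robot, and variables do not carry over. Pictures are saved under pics/ and viewed, and the job is handed in when it is done.

Besides the shell and the picture viewer there is one more tool, called after ">>>" as a command line: name --argument value ..., lists and objects as JSON in quotes. apply_moves: Moves the arm, as the interface text tells. Shift numbers are shares of 0.1 m and turn numbers shares of 1.5 rad, none past 1 either way. Its arguments: {"type":"object","properties":{"slide":{"type":"array"},"turn":{"type":"array"},"jaw":{"type":"array"},"newtons":{"type":"number"}},"required":["slide","turn","jaw"]}

```bash
ls; mkdir -p pics
python3 - <<'E'
from plant import r
import cv2,pickle
print(r.get_state(), r.tips_ahead)
d={}
for n in ["scene","top","wrist"]:
    c=r.capture(n); d[n]=c; cv2.imwrite(f"pics/{n}0.png",c["pixels"]); print(n,c["fx"],c["fy"],c["cx"],c["cy"],c["dist_coeffs"],c["rvec"],c["tvec"])
pickle.dump(d,open("cap0.pkl","wb"))
E
```

```text
pics
{'time_s': 0.0, 'joints': array([ 8.44026822e+01,  2.05905548e+01,  6.32398596e-01, -2.09132102e-02,
       -7.01349991e+01, -1.65076884e+01]), 'qd': array([ 0.05785428,  0.01686707, -0.02900431,  0.03608583,  0.01813209,
        0.00829649]), 'joint_torque': array([ 1.87458012e-03, -5.82719529e+01,  2.93049413e+01,  6.99699953e+00,
        7.22914396e-03, -1.47234255e-04]), 'tcp_pos': array([0.25383945, 0.62493767, 0.23961966]), 'eef_rot': array([ 1.79905098e+02, -7.62288193e-03, -2.21121223e+01]), 'contact_force': array([-0.78854475,  0.41359423, -0.2228477 ]), 'moment': array([-0.00705031,  0.01024601,  0.02084064]), 'gripper_width': 0.08780481237628825} 0.014
scene 513.8828793365512 513.8828793365512 316.4924120349213 234.98357397278298 [-0.05779234  0.          0.          0.          0.        ] [ 0.20829221  2.67069101 -1.50649154] [0.51871912 0.08263758 1.03915507]
top 595.1037038144912 595.1037038144912 317.88480021315206 242.3643554777702 [-0.10961993  0.          0.          0.          0.        ] [ 2.18056781 -2.21928095  0.07829446] [-0.10444564  0.52424632  1.37046193]
wrist 349.15591143504275 349.15591143504275 318.9473049852033 236.29382156046037 [0.00202522 0.         0.         0.         0.        ] [-1.66815353  2.47755209  0.3054782 ] [ 0.67392469 -0.03228697  0.38950455]
```

View pics/scene0.png

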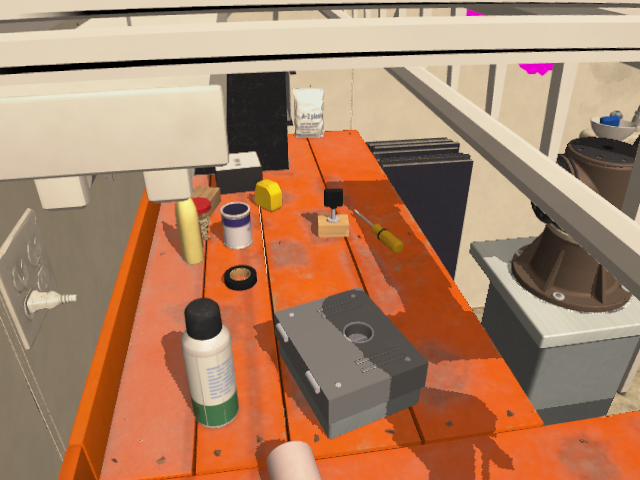

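View pics/top0.png

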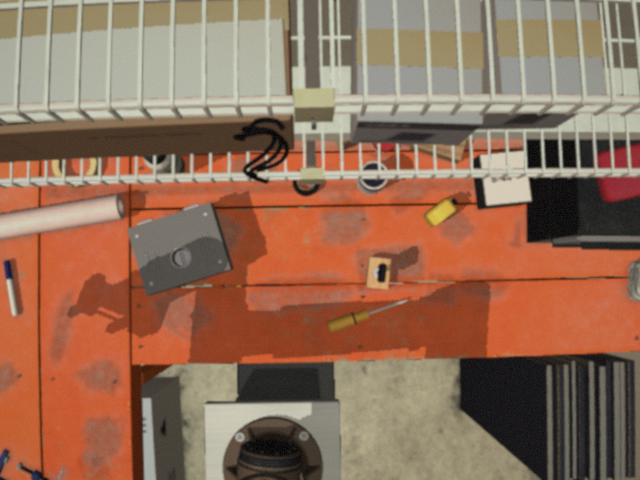

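View pics/wrist0.png

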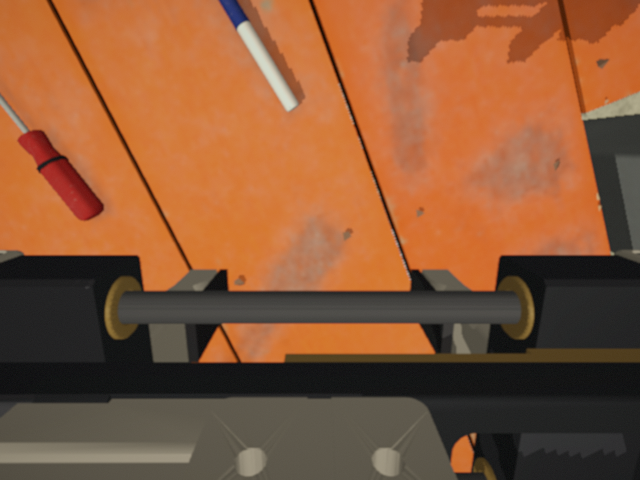

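The scene view shows the box (350,360) with its well at (358,332), and the key in its stand at (333,215). In the top view the box is at (180,250) and the stand at (379,273), with a wire shelf beyond. The wrist view shows only bench and fingers.

```bash
cat > h.py <<'E'
import numpy as np,cv2,pickle
def ray(c,u,v):
    K=np.array([[c["fx"],0,c["cx"]],[0,c["fy"],c["cy"]],[0,0,1]])
    p=cv2.undistortPoints(np.array([[[u,v]]],float),K,np.array(c["dist_coeffs"]))[0,0]
    R=cv2.Rodrigues(np.array(c["rvec"]))[0]; t=np.array(c["tvec"]).ravel()
    return -R.T@t, R.T@np.array([p[0],p[1],1.])
def atz(c,u,v,z):
    o,d=ray(c,u,v); return o+d*(z-o[2])/d[2]
def dep(c,u,v):
    o,d=ray(c,u,v); return o+d*c["depth"][int(round(v)),int(round(u))]
def proj(c,P):
    K=np.array([[c["fx"],0,c["cx"]],[0,c["fy"],c["cy"]],[0,0,1]])
    return cv2.projectPoints(np.array(P,float).reshape(-1,3),np.array(c["rvec"]),np.array(c["tvec"]),K,np.array(c["dist_coeffs"]))[0][:,0]
def crop(c,u0,v0,w,h,s,name):
    cv2.imwrite(name,cv2.resize(c["pixels"][v0:v0+h,u0:u0+w],None,fx=s,fy=s,interpolation=cv2.INTER_CUBIC))
E
python3 - <<'E'
from h import *
d=pickle.load(open("cap0.pkl","rb")); t=d["top"];s=d["scene"]
crop(t,120,195,120,110,6,"pics/tbox.png"); crop(t,350,245,60,55,10,"pics/tstand.png")
crop(s,265,280,170,150,4,"pics/sbox.png"); crop(s,305,175,60,70,8,"pics/sstand.png")
print(dep(t,180,235),dep(t,379,285),dep(t,250,300))
for p in [(312,100),(150,103),(250,180),(310,172),(100,50),(420,130)]: print(p,dep(t,*p))
for p in [(100,70),(60,120),(150,160),(170,185),(300,60)]: print(p,dep(s,*p))
E
```

```text
[0.53972653 0.19217407 0.08946973] [ 0.4207352  -0.25265852  0.02768964] [ 0.39056939  0.04783295 -0.0015375 ]
(312, 100) [ 0.57986067 -0.09674998  0.94985172]
(150, 103) [0.58267407 0.03109171 0.94170564]
(250, 180) [ 0.57827025 -0.01267958  0.58395349]
(310, 172) [ 0.58360736 -0.09567169  0.60904969]
(100, 50) [0.69096408 0.12946827 0.78431627]
(420, 130) [ 0.62062918 -0.23118774  0.68491325]
(100, 70) [0.63632938 0.75885848 0.61234016]
(60, 120) [0.71051308 0.54321076 0.54613147]
(150, 160) [0.67741518 0.54287094 0.52565398]
(170, 185) [0.67305266 0.52796899 0.50618214]
(300, 60) [0.63632938 0.75885848 0.61234016]
```

View pics/tbox.png

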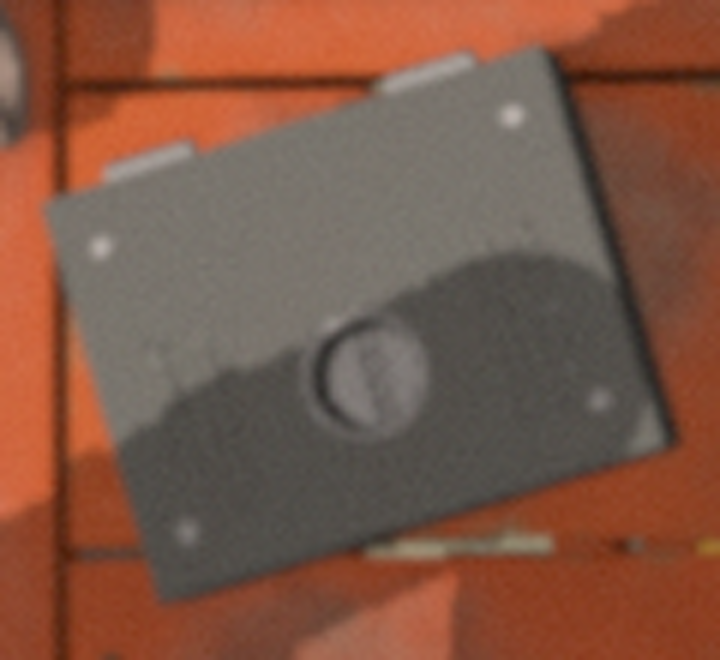

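View pics/tstand.png

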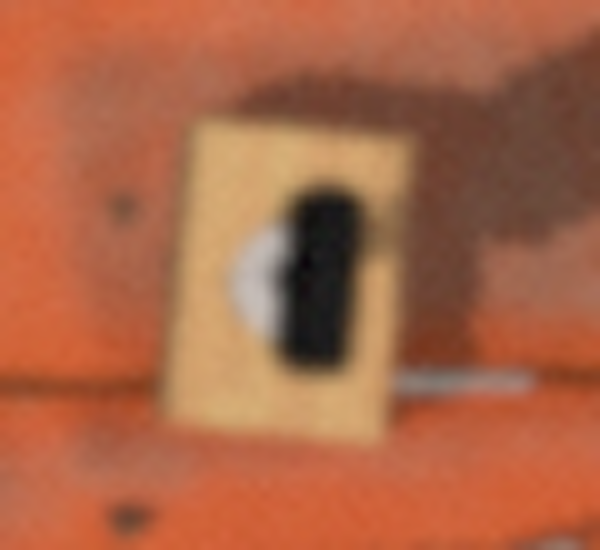

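View pics/sbox.png

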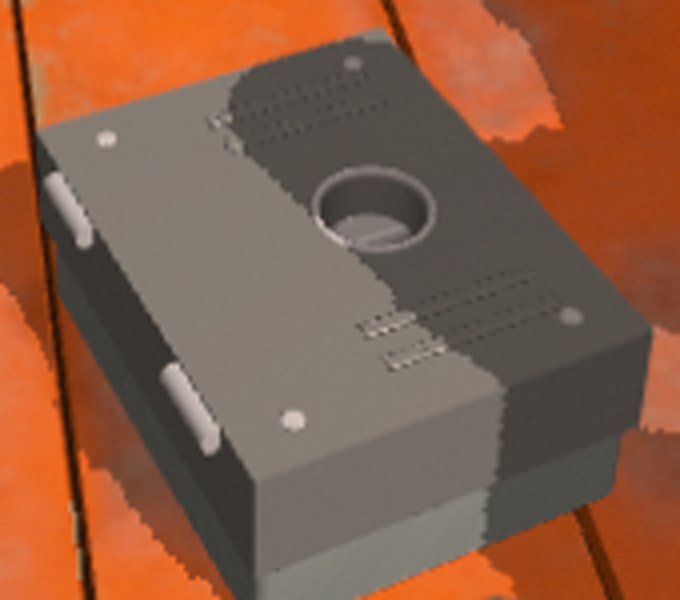

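View pics/sstand.png

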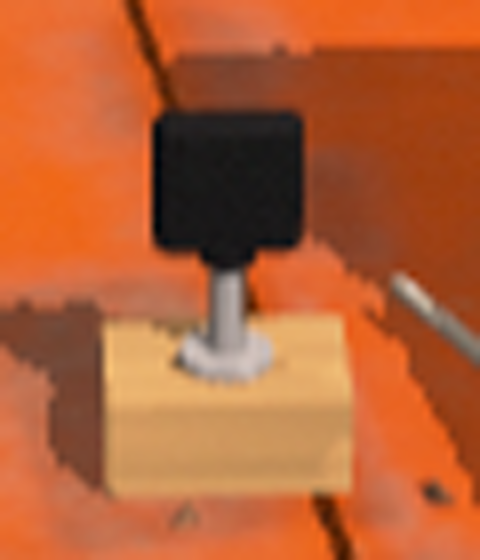

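Run:
```python
from h import *
d=pickle.load(open("cap0.pkl","rb")); t=d["top"];s=d["scene"]
print("cams",ray(t,0,0)[0],ray(s,0,0)[0])
def full(p,k,o): return ((p[0]+.5)/k-.5+o[0],(p[1]+.5)/k-.5+o[1])
def rect(P,L):
    P=np.array(P); 
    for i in range(4): print("  ",P[i].round(4),"edge",np.linalg.norm(P[(i+1)%4]-P[i])[None].round(4), np.degrees(np.arctan2(*(P[(i+1)%4]-P[i])[[1,0]])).round(2))
    print("  c",P.mean(0).round(4))
print("top box");rect([atz(t,*full(p,6,(120,195)),.088) for p in [(545,48),(672,440),(163,602),(45,205)]],0)
print("well",atz(t,*full((365,378),6,(120,195)),.088))
print("scene box");rect([atz(s,*full(p,4,(265,280)),.088) for p in [(383,32),(650,332),(257,480),(40,132)]],0)
print("well",atz(s,*full((374,209),4,(265,280)),.088))
print("top stand");rect([atz(t,*full(p,10,(350,245)),.03) for p in [(195,118),(412,135),(388,440),(165,420)]],0)
print("scene stand");rect([atz(s,*full(p,8,(305,175)),.03) for p in [(105,320),(343,318),(352,402),(108,405)]],0)
# handle
for a,b in [((295,190),(285,365)),((358,195),(345,362))]:
  print(atz(t,*full(a,10,(350,245)),.108),atz(t,*full(b,10,(350,245)),.108))
print("scene handle",[atz(s,*full(p,8,(305,175)),.108).round(4) for p in [(155,118),(302,118),(160,108),(297,108)]])
print("collar scene",atz(s,*full((226,355),8,(305,175)),.034))
```

```text
cams [ 0.44450099 -0.09241108  1.39920979] [0.63632938 0.75885848 0.61234016]
top box
   [0.6107 0.1243 0.088 ] edge [0.1526] -162.56
   [0.4652 0.0786 0.088 ] edge [0.1974] 106.69
   [0.4085 0.2676 0.088 ] edge [0.1538] 16.58
   [0.5559 0.3115 0.088 ] edge [0.1951] -73.67
  c [0.5101 0.1955 0.088 ]
well [0.48979593 0.19182668 0.088     ]
scene box
   [0.462  0.0831 0.088 ] edge [0.1928] 106.16
   [0.4084 0.2683 0.088 ] edge [0.1531] 16.17
   [0.5554 0.3109 0.088 ] edge [0.1936] -73.56
   [0.6102 0.1253 0.088 ] edge [0.1541] -164.13
  c [0.509  0.1969 0.088 ]
well [0.48983106 0.19016787 0.088     ]
top stand
   [ 0.4872 -0.2309  0.03  ] edge [0.0504] -95.5
   [ 0.4823 -0.281   0.03  ] edge [0.0705] 174.13
   [ 0.4122 -0.2738  0.03  ] edge [0.0517] 83.76
   [ 0.4178 -0.2224  0.03  ] edge [0.0699] -6.94
  c [ 0.4499 -0.252   0.03  ]
scene stand
   [ 0.4783 -0.2841  0.03  ] edge [0.0697] 171.59
   [ 0.4093 -0.2738  0.03  ] edge [0.0491] 81.32
   [ 0.4167 -0.2253  0.03  ] edge [0.069] -7.98
   [ 0.4851 -0.2348  0.03  ] edge [0.0497] -97.83
  c [ 0.4474 -0.2545  0.03  ]
[ 0.46869366 -0.24443664  0.108     ] [ 0.43073361 -0.24139477  0.108     ]
[ 0.46735087 -0.25817245  0.108     ] [ 0.43112752 -0.25449532  0.108     ]
scene handle [array([ 0.468 , -0.2568,  0.108 ]), array([ 0.4277, -0.2501,  0.108 ]), array([ 0.4656, -0.2628,  0.108 ]), array([ 0.4279, -0.2565,  0.108 ])]
collar scene [ 0.44835798 -0.25073259  0.034     ]
```

Run:
```python
from h import *
d=pickle.load(open("cap0.pkl","rb")); t=d["top"];s=d["scene"];w=d["wrist"]
print("can",dep(s,215,410),dep(s,203,305)); print("roll",dep(s,293,455)); print("yellow",dep(s,190,230),dep(s,240,225))
print("wristcam",ray(w,0,0)[0],ray(w,320,240)[1])
# key as seen from a position
def rows(x,y,z,psi,tx,ty,tz,tpsi):
    p=np.radians(psi); dx,dy=tx-x,ty-y
    return [(dx*np.cos(p)+dy*np.sin(p))*10,(dx*np.sin(p)-dy*np.cos(p))*10,(z-tz)*10],-np.radians(tpsi-psi)/1.5
print(rows(.2538,.6249,.2396,-22.1,.48,.40,.24,-22.1))
print(rows(.48,.40,.24,-22.1,.52,.0,.24,-22.1))
print(rows(.52,.0,.24,-22.1,.45,-.20,.24,-22.1))
```

```text
can [0.70707397 0.26482328 0.04112177] [0.70526765 0.22747393 0.19694718]
roll [0.60935207 0.36653096 0.06140938]
yellow [ 0.75860998 -0.16398196  0.08517741] [ 0.65842936 -0.2085629   0.0619141 ]
wristcam [0.31275118 0.60121946 0.38425588] [-0.23768656  0.09109187 -0.96712416]
([np.float64(2.941936130832529), np.float64(1.232743607609517), -0.003999999999999837], np.float64(-0.0))
([np.float64(1.875508504906198), np.float64(3.5556248182316033), 0.0], np.float64(-0.0))
([np.float64(0.10387848466844513), np.float64(2.1164142459412307), 0.0], np.float64(-0.0))
```

>>> apply_moves --slide '[[0.37,0.155,0],[0.37,0.155,0],[0.37,0.155,0],[0.37,0.155,0],[0.37,0.155,0],[0.37,0.155,0],[0.37,0.155,0],[0.37,0.155,0]]' --turn '[[0,0,0],[0,0,0],[0,0,0],[0,0,0],[0,0,0],[0,0,0],[0,0,0],[0,0,0]]' --jaw '[0,0,0,0,0,0,0,0]'

```text
time_s: 0.95
tcp_pos: [0.4824, 0.3977, 0.2404]
eef_rot: [180.0, 0.0, -22.1]
contact_force: [0.6, 0.4, 0.4]
gripper_width: 0.0874
```

>>> apply_moves --slide '[[0.07,0.38,0],[0.07,0.38,0],[0.07,0.38,0],[0.07,0.38,0],[0.07,0.38,0],[0,0,0]]' --turn '[[0,0,0],[0,0,0],[0,0,0],[0,0,0],[0,0,0],[0,0,0]]' --jaw '[0,0,0,0,0,0]'

```text
time_s: 1.55
tcp_pos: [0.441, 0.2062, 0.2408]
eef_rot: [180.0, 0.0, -22.2]
contact_force: [0.3, -0.9, 0.9]
gripper_width: 0.0872
```

Run:
```python
from plant import r
from h import *
c=r.capture("wrist"); pickle.dump(c,open("w1.pkl","wb")); cv2.imwrite("pics/w1.png",c["pixels"]); print(r.get_state()["tcp_pos"]); print(proj(c,[[.49,.191,.088]]))
```

```text
[0.44198048 0.20803426 0.24100593]
[[313.34892655 163.55747558]]
```

View pics/w1.png

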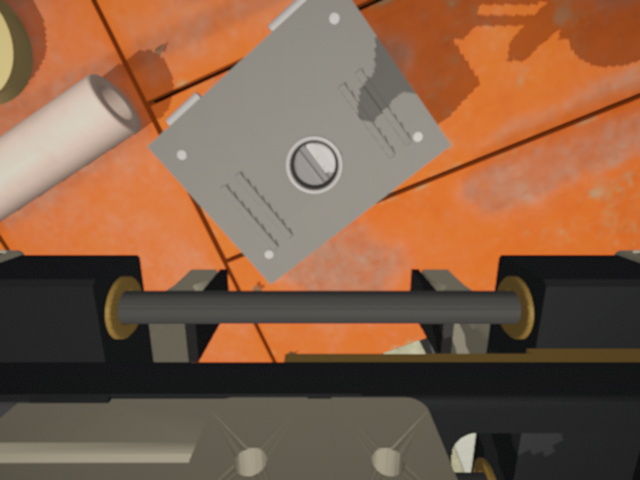

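The wrist view shows the well clearly at (314,165), with its slot running from about (300,150) to (330,182).

Run:
```python
from h import *
c=pickle.load(open("w1.pkl","rb")); crop(c,274,125,80,80,9,"pics/w1c.png")
```

```text
(no output)
```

View pics/w1c.png

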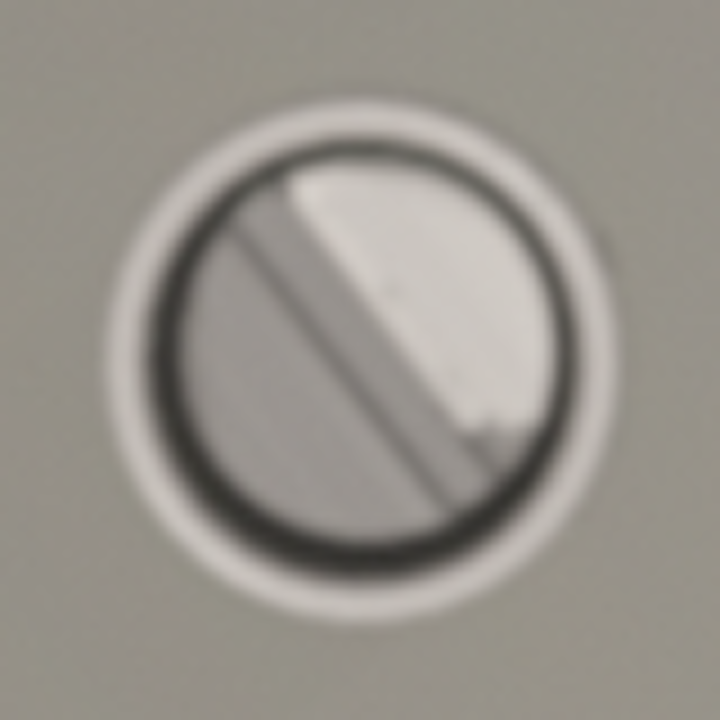

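Run:
```python
from h import *
c=pickle.load(open("w1.pkl","rb"))
f=lambda p:((p[0]+.5)/9-.5+274,(p[1]+.5)/9-.5+125)
print("well",atz(c,*f((361,361)),.088),atz(c,*f((362,361)),.088))
for p in [(314,165),(320,160),(307,172),(290,165),(340,165),(314,195),(324,166),(305,165)]: print(p,dep(c,*p))
for z in (.07,.065):
  P=[atz(c,*f(p),z) for p in [(290,190),(480,430),(240,235),(450,510),(200,360),(555,340),(365,163),(365,540)]]
  print(z,[np.degrees(np.arctan2(b[1]-a[1],b[0]-a[0])) for a,b in [P[:2],P[2:4]]], np.mean(P[:4],0),np.linalg.norm(P[4]-P[5]),np.linalg.norm(P[6]-P[7]),(P[6]+P[7])/2)
b=[atz(c,u,v,.088) for u,v in [(451,145),(271,283),(149,146)]]
for i in (0,1): e=b[i+1]-b[i]; print(b[i],np.linalg.norm(e),np.degrees(np.arctan2(e[1],e[0])))
s=[atz(c,u,v,.088) for u,v in [(334,18),(418,137),(269,255),(181,155)]]
print("screws",s,np.mean(s,0))
```

```text
well [0.48906112 0.19110053 0.088     ] [0.48902606 0.19101464 0.088     ]
(314, 165) [0.48775277 0.19169848 0.06269512]
(320, 160) [0.49001564 0.18493252 0.06963039]
(307, 172) [0.48467641 0.19964274 0.06881898]
(290, 165) [0.49625417 0.20967154 0.08616052]
(340, 165) [0.48059725 0.17090182 0.08952568]
(314, 195) [0.46569564 0.20040778 0.08961877]
(324, 166) [0.48385042 0.18360943 0.06952657]
(305, 165) [0.49101797 0.19890149 0.06924152]
0.07 [np.float64(-163.23676360804097), np.float64(-164.49083783663897)] [0.48986066 0.19051923 0.07      ] 0.034954202464168554 0.03631938745512943 [0.48886142 0.19103127 0.07      ]
0.065 [np.float64(-163.23676360804097), np.float64(-164.49083783663895)] [0.48970185 0.19065248 0.065     ] 0.03550848997530313 0.036895323435905306 [0.48868676 0.19117264 0.065     ]
[0.46097951 0.08031927 0.088     ] 0.1947465973836545 106.3288595920299
[0.40622648 0.26721053 0.088     ] 0.1543238890701358 16.45958498557685
screws [array([0.58397853, 0.13527609, 0.088     ]), array([0.47729388, 0.10349133, 0.088     ]), array([0.43119407, 0.25797821, 0.088     ]), array([0.53786487, 0.28992776, 0.088     ])] [0.50758284 0.19666835 0.088     ]
```

>>> apply_moves --slide '[[0.21,0.36,0],[0.21,0.36,0],[0.21,0.36,0],[0.21,0.36,0],[0.21,0.36,0],[0.05,0.42,0],[0.05,0.42,0],[0.05,0.42,0]]' --turn '[[0,0,0],[0,0,0],[0,0,0],[0,0,0],[0,0,0],[0,0,0],[0,0,0],[0,0,0]]' --jaw '[0,0,0,0,0,0,0,0]'

```text
time_s: 2.4
tcp_pos: [0.4385, -0.1199, 0.2405]
eef_rot: [180.0, 0.0, -22.1]
contact_force: [1.8, -0.6, -0.3]
gripper_width: 0.0877
```

>>> apply_moves --slide '[[0.05,0.42,0],[0.05,0.42,0],[0.05,0.42,0],[0,0,0],[0,0,0],[0,0,0],[0,0,0]]' --turn '[[0,0,0],[0,0,0],[0,0,0],[0,0,-0.06],[0,0,-0.06],[0,0,-0.055],[0,0,0]]' --jaw '[0,0,0,0,0,0,0]'

```text
time_s: 3.1
tcp_pos: [0.4056, -0.2411, 0.2403]
eef_rot: [180.0, 0.0, -7.0]
contact_force: [-0.1, -0.3, 0.5]
gripper_width: 0.0878
```

Run:
```python
from plant import r
from h import *
c=r.capture("wrist"); pickle.dump(c,open("w2.pkl","wb")); cv2.imwrite("pics/w2.png",c["pixels"]); s=r.get_state();print(s["tcp_pos"],s["eef_rot"],s["joints"]); print(proj(c,[[.449,-.253,.03]]))
```

```text
[ 0.40554448 -0.24101745  0.2403496 ] [-1.79999386e+02  2.05342417e-02 -7.14923974e+00] [-6.73471657e+00  1.04476730e+00 -2.39526468e+01 -8.40801300e-04
 -6.50231151e+01  8.95858319e+01]
[[325.66276311 167.80348344]]
```

View pics/w2.png

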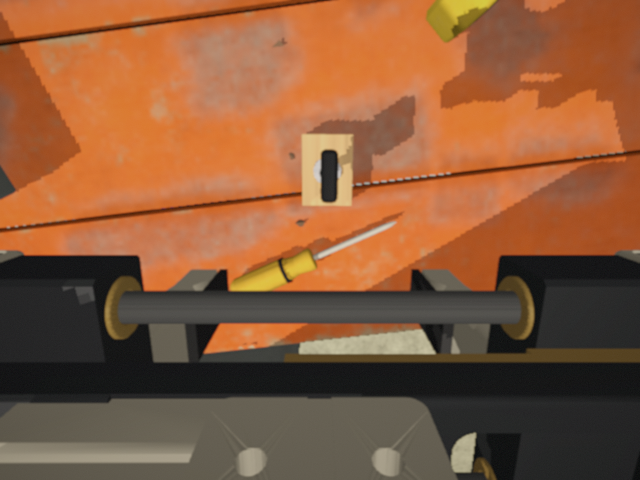

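Run:
```python
from h import *
c=pickle.load(open("w2.pkl","rb")); crop(c,290,125,76,90,8,"pics/w2c.png")
```

```text
(no output)
```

View pics/w2c.png

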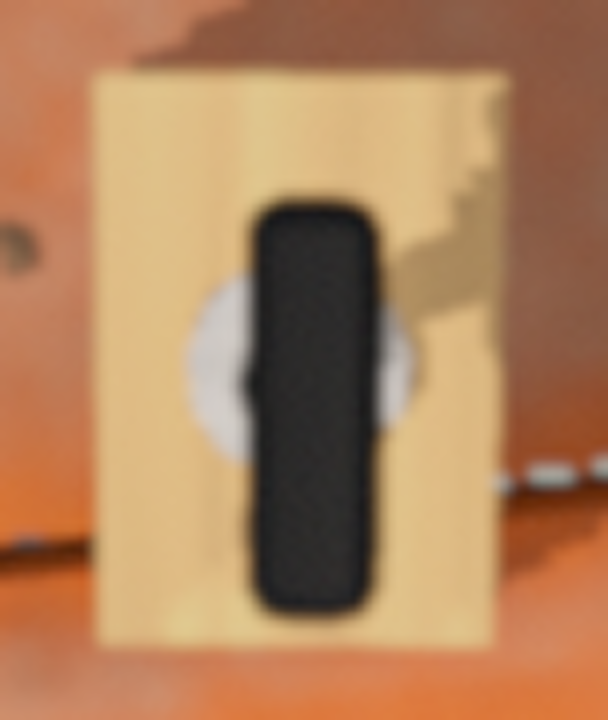

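Run:
```python
from h import *
c=pickle.load(open("w2.pkl","rb"))
f=lambda p:((p[0]+.5)/8-.5+290,(p[1]+.5)/8-.5+125)
def rect(q,z):
    P=np.array([atz(c,*f(p),z) for p in q])
    for i in range(4): e=P[(i+1)%4]-P[i]; print("  ",P[i].round(4),np.linalg.norm(e).round(4),np.degrees(np.arctan2(e[1],e[0])).round(2))
    print("  c",P.mean(0).round(4))
rect([(95,72),(508,72),(495,648),(97,648)],.03)
rect([(254,202),(378,202),(373,614),(254,614)],.108)
print(atz(c,*f((300,368)),.034))
```

```text
[ 0.4845 -0.2334  0.03  ] 0.0504 -96.97
   [ 0.4784 -0.2834  0.03  ] 0.0709 173.06
   [ 0.408  -0.2748  0.03  ] 0.051 83.02
   [ 0.4142 -0.2242  0.03  ] 0.0709 -7.47
  c [ 0.4463 -0.2539  0.03  ]
   [ 0.4673 -0.2503  0.108 ] 0.0119 -96.97
   [ 0.4658 -0.2621  0.108 ] 0.0399 173.03
   [ 0.4262 -0.2573  0.108 ] 0.0119 83.03
   [ 0.4277 -0.2455  0.108 ] 0.0399 -6.87
  c [ 0.4468 -0.2538  0.108 ]
[ 0.44639125 -0.25401012  0.034     ]
```

>>> apply_moves --slide '[[0.212,0.038,0],[0.212,0.038,0],[0,0,0.4],[0,0,0.4],[0,0,0.3],[0,0,0.25],[0,0,0.213],[0,0,0]]' --turn '[[0,0,0],[0,0,0],[0,0,0],[0,0,0],[0,0,0],[0,0,0],[0,0,0],[0,0,0]]' --jaw '[0,0,0,0,0,0,0,0]'

```text
time_s: 3.95
tcp_pos: [0.4446, -0.2532, 0.0815]
eef_rot: [-180.0, 0.3, -7.2]
contact_force: [-0.3, -0.7, -0.1]
gripper_width: 0.0878
```

>>> apply_moves --slide '[[0,0,0],[0,0,0],[0,0,0],[0,0,0],[0,0,0],[0,0,0]]' --turn '[[0,0,0],[0,0,0],[0,0,0],[0,0,0],[0,0,0],[0,0,0]]' --jaw '[0.4,0.6,0.7,0.8,0.9,1.0]' --newtons 15

```text
time_s: 4.55
tcp_pos: [0.4463, -0.2539, 0.0846]
eef_rot: [180.0, -0.0, -7.1]
contact_force: [-0.4, -0.4, 0.0]
gripper_width: 0.0451
```

>>> apply_moves --slide '[[0,0,0],[0,0,0],[0,0,0],[0,0,0],[0,0,0],[0,0,0]]' --turn '[[0,0,0],[0,0,0],[0,0,0],[0,0,0],[0,0,0],[0,0,0]]' --jaw '[1,1,1,1,1,1]'

```text
time_s: 5.15
tcp_pos: [0.4461, -0.2539, 0.0842]
eef_rot: [-180.0, 0.0, -7.1]
contact_force: [0.3, 0.3, -0.0]
gripper_width: 0.0145
```

Run:
```python
from plant import r
s=r.get_state(); print({k:s[k] for k in ("time_s","tcp_pos","eef_rot","contact_force","moment","gripper_width")})
```

```text
{'time_s': 5.15, 'tcp_pos': array([ 0.44613513, -0.25392822,  0.08420369]), 'eef_rot': array([-1.79999738e+02,  6.43067426e-03, -7.06626854e+00]), 'contact_force': array([ 0.29618795,  0.31043905, -0.02496791]), 'moment': array([-0.0755253 , -0.00430986,  0.00652626]), 'gripper_width': 0.014487477650469793}
```

>>> apply_moves --slide '[[0,0,0],[0,0,0],[0,0,0]]' --turn '[[0,0,0],[0,0,0],[0,0,0]]' --jaw '[1,1,1]' --newtons 35

```text
time_s: 5.45
tcp_pos: [0.4461, -0.2539, 0.0842]
eef_rot: [-180.0, 0.0, -7.1]
contact_force: [1.0, -0.1, -1.1]
gripper_width: 0.0139
```

Run:
```python
from plant import r
s=r.get_state(); print({k:s[k] for k in ("time_s","tcp_pos","eef_rot","contact_force","moment","gripper_width")})
```

```text
{'time_s': 5.45, 'tcp_pos': array([ 0.44612036, -0.25388953,  0.08420934]), 'eef_rot': array([-1.79997180e+02,  7.84464810e-03, -7.06808251e+00]), 'contact_force': array([ 0.97123912, -0.07678434, -1.1046438 ]), 'moment': array([-0.07854346, -0.01638508,  0.01428781]), 'gripper_width': 0.013907461058548572}
```

>>> apply_moves --slide '[[0,0,-0.1],[0,0,-0.1],[0,0,-0.2],[0,0,-0.3],[0,0,-0.4],[0,0,-0.4],[0,0,-0.15],[0,0,0]]' --turn '[[0,0,0],[0,0,0],[0,0,0],[0,0,0],[0,0,0],[0,0,0],[0,0,0],[0,0,0]]' --jaw '[1,1,1,1,1,1,1,1]'

```text
time_s: 6.25
tcp_pos: [0.4475, -0.2544, 0.2533]
eef_rot: [180.0, -0.4, -7.0]
contact_force: [0.0, 1.2, -1.5]
gripper_width: 0.0139
```

Run:
```python
from plant import r
from h import *
s=r.get_state(); print({k:s[k] for k in ("time_s","tcp_pos","eef_rot","contact_force","moment","gripper_width")})
c=r.capture("scene"); pickle.dump(c,open("s3.pkl","wb"))
u,v=proj(c,[s["tcp_pos"]])[0]; print(u,v)
crop(c,int(u)-50,int(v)-50,100,110,5,"pics/s3.png")
```

```text
{'time_s': 6.25, 'tcp_pos': array([ 0.44750357, -0.25436183,  0.25333471]), 'eef_rot': array([179.95612273,  -0.38075528,  -7.04734981]), 'contact_force': array([ 0.04318312,  1.15680027, -1.45329492]), 'moment': array([ 0.01184928,  0.00799734, -0.03198241]), 'gripper_width': 0.013862745214258442}
333.8477061989163 126.2688791843744
```

View pics/s3.png

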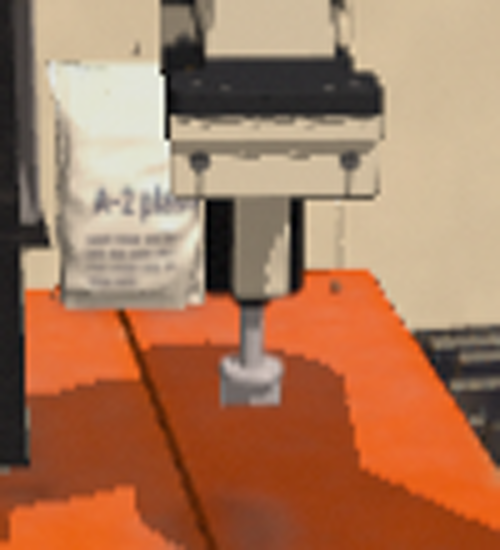

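>>> apply_moves --slide '[[-0.01,-0.3,0],[-0.01,-0.4,0],[-0.01,-0.4,0],[-0.01,-0.4,0],[-0.01,-0.4,0],[-0.01,-0.4,0],[-0.01,-0.4,0],[-0.01,-0.4,0]]' --turn '[[0,0,0],[0,0,0],[0,0,0],[0,0,0],[0,0,0],[0,0,0],[0,0,0],[0,0,0]]' --jaw '[1,1,1,1,1,1,1,1]'

```text
time_s: 7.1
tcp_pos: [0.4755, 0.0561, 0.2484]
eef_rot: [180.0, 0.1, -7.1]
contact_force: [0.7, -0.4, -0.2]
gripper_width: 0.0137
```

>>> apply_moves --slide '[[-0.01,-0.4,0],[-0.01,-0.4,0],[-0.01,-0.4,0],[0,0,0],[0,0,0],[0,0,0],[0,0,0],[0,0,0]]' --turn '[[0,0,0],[0,0,0],[0,0,0],[0,0,-0.07],[0,0,-0.07],[0,0,-0.07],[0,0,-0.058],[0,0,0]]' --jaw '[1,1,1,1,1,1,1,1]'

```text
time_s: 7.9
tcp_pos: [0.4875, 0.1739, 0.2481]
eef_rot: [180.0, 0.1, 16.0]
contact_force: [-0.1, 0.4, -1.3]
gripper_width: 0.014
```

```bash
cat > st.py <<'E'
from plant import r
import numpy as np
s=r.get_state(); print({k:np.round(s[k],4) for k in ("time_s","tcp_pos","eef_rot","contact_force","moment","gripper_width")})
def go(tx,ty,tz,tpsi):
    x,y,z=s["tcp_pos"]; p=np.radians(s["eef_rot"][2]); dx,dy=tx-x,ty-y
    print("slide",np.round([(dx*np.cos(p)+dy*np.sin(p))*10,(dx*np.sin(p)-dy*np.cos(p))*10,(z-tz)*10],4),"turn",-(np.radians(tpsi)-p)/1.5)
E
python3 - <<'E'
from st import *
go(.4894,.191,.16,16)
E
```

```text
{'time_s': np.float64(7.9), 'tcp_pos': array([0.4875, 0.1739, 0.2481]), 'eef_rot': array([1.799671e+02, 1.216000e-01, 1.604390e+01]), 'contact_force': array([-0.1109,  0.3748, -1.2899]), 'moment': array([-0.0368, -0.0215,  0.0347]), 'gripper_width': np.float64(0.014)}
slide [ 0.0657 -0.1591  0.8815] turn 0.0005112618830295235
```

>>> apply_moves --slide '[[0.066,-0.159,0],[0,0,0.25],[0,0,0.3],[0,0,0.25],[0,0,0],[0,0,0]]' --turn '[[0,0,0],[0,0,0],[0,0,0],[0,0,0],[0,0,0],[0,0,0]]' --jaw '[1,1,1,1,1,1]'

```text
time_s: 8.5
tcp_pos: [0.4903, 0.1915, 0.1694]
eef_rot: [179.9, 0.0, 15.9]
contact_force: [0.4, -0.2, -0.1]
gripper_width: 0.0141
```

Run:
```python
from st import *
from h import *
go(.4894,.191,.165,16)
c=r.capture("scene"); pickle.dump(c,open("s4.pkl","wb")); crop(c,310,270,100,100,7,"pics/s4.png")
x=s["tcp_pos"]; print(proj(c,[[x[0],x[1],x[2]-.0682],[.4894,.191,.088]]))
```

```text
{'time_s': np.float64(8.5), 'tcp_pos': array([0.4903, 0.1915, 0.1694]), 'eef_rot': array([1.79949e+02, 4.71000e-02, 1.59212e+01]), 'contact_force': array([ 0.3811, -0.1806, -0.1139]), 'moment': array([ 0.047 , -0.081 , -0.0467]), 'gripper_width': np.float64(0.0141)}
slide [-0.0098  0.0027  0.044 ] turn -0.0009172541687389643
[[358.35738545 325.82024015]
 [358.52634461 332.21327524]]
```

View pics/s4.png

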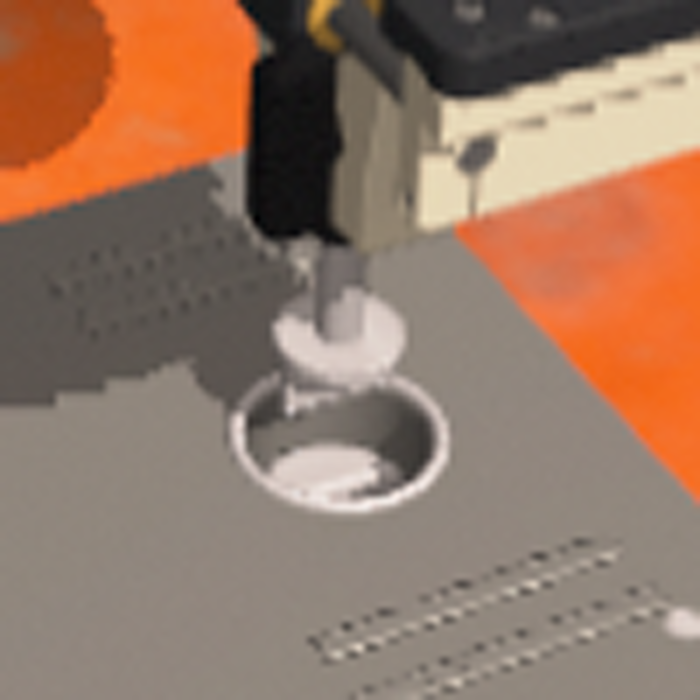

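>>> apply_moves --slide '[[-0.008,0.002,0.1],[0,0,0.1],[0,0,0.08],[0,0,0],[0,0,0]]' --turn '[[0,0,0],[0,0,0],[0,0,0],[0,0,0],[0,0,0]]' --jaw '[1,1,1,1,1]'

```text
time_s: 9.05
tcp_pos: [0.4894, 0.1908, 0.1411]
eef_rot: [180.0, 0.0, 16.0]
contact_force: [-0.8, -1.0, -1.2]
gripper_width: 0.014
```

>>> apply_moves --slide '[[0,0,0.015],[0,0,0.015],[0,0,0]]' --turn '[[0,0,0],[0,0,0],[0,0,0]]' --jaw '[1,1,1]'

```text
time_s: 9.35
tcp_pos: [0.4894, 0.1909, 0.1382]
eef_rot: [-180.0, -0.0, 16.0]
contact_force: [-0.2, -0.2, -1.5]
gripper_width: 0.0136
```

>>> apply_moves --slide '[[0,0,0.015],[0,0,0.01],[0,0,0]]' --turn '[[0,0,0],[0,0,0],[0,0,0]]' --jaw '[1,1,1]'

```text
time_s: 9.65
tcp_pos: [0.4894, 0.1907, 0.1357]
eef_rot: [180.0, 0.0, 16.0]
contact_force: [0.7, -0.2, -0.3]
gripper_width: 0.0138
```

>>> apply_moves --slide '[[0,0,0.01],[0,0,0.01],[0,0,0]]' --turn '[[0,0,0],[0,0,0],[0,0,0]]' --jaw '[1,1,1]'

```text
time_s: 9.95
tcp_pos: [0.4894, 0.1907, 0.1336]
eef_rot: [180.0, 0.0, 16.0]
contact_force: [0.9, -0.5, -1.0]
gripper_width: 0.0138
```

>>> apply_moves --slide '[[0,0,0.01],[0,0,0.01],[0,0,0]]' --turn '[[0,0,0],[0,0,0],[0,0,0]]' --jaw '[1,1,1]'

```text
time_s: 10.25
tcp_pos: [0.4894, 0.1907, 0.1316]
eef_rot: [180.0, 0.0, 16.0]
contact_force: [1.3, -0.7, -1.4]
gripper_width: 0.014
```

>>> apply_moves --slide '[[0,0,0.01],[0,0,0.01],[0,0,0]]' --turn '[[0,0,0],[0,0,0],[0,0,0]]' --jaw '[1,1,1]'

```text
time_s: 10.55
tcp_pos: [0.4894, 0.1908, 0.1296]
eef_rot: [180.0, 0.0, 16.0]
contact_force: [1.4, -2.1, -1.8]
gripper_width: 0.014
```

>>> apply_moves --slide '[[0,0,0.01],[0,0,0]]' --turn '[[0,0,0],[0,0,0]]' --jaw '[1,1]'

```text
time_s: 10.75
tcp_pos: [0.4895, 0.1908, 0.129]
eef_rot: [180.0, -0.0, 16.0]
contact_force: [0.2, -3.4, 4.3]
gripper_width: 0.0139
```

>>> apply_moves --slide '[[0,0,0.01],[0,0,0]]' --turn '[[0,0,0],[0,0,0]]' --jaw '[1,1]'

```text
time_s: 10.95
tcp_pos: [0.4895, 0.1908, 0.1281]
eef_rot: [180.0, -0.0, 16.0]
contact_force: [-0.2, -3.2, 6.1]
gripper_width: 0.0137
```

>>> apply_moves --slide '[[0,0.007,0],[0,0,0.01],[0,0,0]]' --turn '[[0,0,0],[0,0,0],[0,0,0]]' --jaw '[1,1,1]'

```text
time_s: 11.25
tcp_pos: [0.4896, 0.1906, 0.1272]
eef_rot: [-180.0, -0.0, 16.0]
contact_force: [-2.2, -1.8, 8.0]
gripper_width: 0.0136
```

>>> apply_moves --slide '[[0,0,0.01],[0,0,0]]' --turn '[[0,0,0],[0,0,0]]' --jaw '[1,1]'

```text
time_s: 11.45
tcp_pos: [0.4897, 0.1906, 0.1263]
eef_rot: [-180.0, -0.0, 16.0]
contact_force: [-2.5, 0.3, 7.8]
gripper_width: 0.014
```

>>> apply_moves --slide '[[0,0,0.01],[0,0,0]]' --turn '[[0,0,0],[0,0,0]]' --jaw '[1,1]'

```text
time_s: 11.65
tcp_pos: [0.4897, 0.1906, 0.1254]
eef_rot: [-180.0, -0.0, 16.0]
contact_force: [-4.0, -1.2, 8.6]
gripper_width: 0.0139
```

```bash
python3 st.py
```

```text
{'time_s': np.float64(11.65), 'tcp_pos': array([0.4897, 0.1906, 0.1254]), 'eef_rot': array([-1.799666e+02, -4.240000e-02,  1.598580e+01]), 'contact_force': array([-4.0373, -1.242 ,  8.593 ]), 'moment': array([-0.5999,  1.4673, -0.0096]), 'gripper_width': np.float64(0.0139)}
```

>>> apply_moves --slide '[[-0.006,0,0.003],[0,0,0],[0,0,0],[0,0,0],[0,0,0]]' --turn '[[0,0,0],[0,0,0.02],[0,0,0.03],[0,0,0.03],[0,0,0]]' --jaw '[1,1,1,1,1]'

```text
time_s: 12.15
tcp_pos: [0.4898, 0.1908, 0.1256]
eef_rot: [-179.9, -0.1, 9.0]
contact_force: [-1.2, -1.9, 9.7]
gripper_width: 0.0137
```

```bash
python3 st.py
```

```text
{'time_s': np.float64(12.15), 'tcp_pos': array([0.4898, 0.1908, 0.1256]), 'eef_rot': array([-1.799317e+02, -1.243000e-01,  9.039900e+00]), 'contact_force': array([-1.1836, -1.9459,  9.6862]), 'moment': array([-0.5137,  0.7129,  0.0382]), 'gripper_width': np.float64(0.0137)}
```

>>> apply_moves --slide '[[0,0,0],[0,0,0],[0,0,0]]' --turn '[[0,0,0.03],[0,0,0.03],[0,0,0]]' --jaw '[1,1,1]'

```text
time_s: 12.45
tcp_pos: [0.4898, 0.1909, 0.1256]
eef_rot: [-179.9, -0.1, 3.9]
contact_force: [-1.9, -1.0, 8.9]
gripper_width: 0.0142
```

```bash
python3 st.py
```

```text
{'time_s': np.float64(12.45), 'tcp_pos': array([0.4898, 0.1909, 0.1256]), 'eef_rot': array([-1.799147e+02, -1.263000e-01,  3.883200e+00]), 'contact_force': array([-1.887 , -0.9875,  8.8586]), 'moment': array([-0.4491,  0.7128,  0.081 ]), 'gripper_width': np.float64(0.0142)}
```

>>> apply_moves --slide '[[0,0,0],[0,0,0],[0,0,0],[0,0,0],[0,0,0]]' --turn '[[0,0,0.03],[0,0,0.03],[0,0,0.03],[0,0,0.03],[0,0,0]]' --jaw '[1,1,1,1,1]'

```text
time_s: 12.95
tcp_pos: [0.4899, 0.191, 0.1257]
eef_rot: [-179.9, -0.1, -6.4]
contact_force: [-1.0, -0.4, 9.0]
gripper_width: 0.0138
```

```bash
python3 st.py
```

```text
{'time_s': np.float64(12.95), 'tcp_pos': array([0.4899, 0.191 , 0.1257]), 'eef_rot': array([-1.798843e+02, -1.232000e-01, -6.424800e+00]), 'contact_force': array([-0.9981, -0.3924,  8.9911]), 'moment': array([-0.4264,  0.5641,  0.0286]), 'gripper_width': np.float64(0.0138)}
```

>>> apply_moves --slide '[[-0.004,0,0.002],[0,0,0],[0,0,0],[0,0,0],[0,0,0],[0,0,0],[0,0,0]]' --turn '[[0,0,0.03],[0,0,0.03],[0,0,0.03],[0,0,0.03],[0,0,0.03],[0,0,0.03],[0,0,0]]' --jaw '[1,1,1,1,1,1,1]'

```text
time_s: 13.65
tcp_pos: [0.49, 0.1911, 0.1257]
eef_rot: [-179.8, -0.1, -21.9]
contact_force: [-0.2, -1.8, 9.2]
gripper_width: 0.0138
```

```bash
python3 st.py
```

```text
{'time_s': np.float64(13.65), 'tcp_pos': array([0.49  , 0.1911, 0.1257]), 'eef_rot': array([-1.798294e+02, -1.306000e-01, -2.188580e+01]), 'contact_force': array([-0.1736, -1.8411,  9.2474]), 'moment': array([-0.6727, -0.1179,  0.0339]), 'gripper_width': np.float64(0.0138)}
```

>>> apply_moves --slide '[[0,0,0],[0,0,0],[0,0,0],[0,0,0],[0,0,0],[0,0,0],[0,0,0]]' --turn '[[0,0,0.03],[0,0,0.03],[0,0,0.03],[0,0,0.03],[0,0,0.03],[0,0,0.03],[0,0,0]]' --jaw '[1,1,1,1,1,1,1]'

```text
time_s: 14.35
tcp_pos: [0.4902, 0.1911, 0.1257]
eef_rot: [-179.8, -0.1, -37.3]
contact_force: [1.0, -1.6, 8.6]
gripper_width: 0.0139
```

```bash
python3 st.py
```

```text
{'time_s': np.float64(14.35), 'tcp_pos': array([0.4902, 0.1911, 0.1257]), 'eef_rot': array([-1.797889e+02, -9.080000e-02, -3.734750e+01]), 'contact_force': array([ 1.0128, -1.5531,  8.6464]), 'moment': array([-0.7607, -0.3532,  0.0619]), 'gripper_width': np.float64(0.0139)}
```

>>> apply_moves --slide '[[-0.004,0.003,0.002],[0,0,0],[0,0,0],[0,0,0],[0,0,0],[0,0,0],[0,0,0]]' --turn '[[0,0,0],[0,0,0.03],[0,0,0.03],[0,0,0.03],[0,0,0.03],[0,0,0.03],[0,0,0]]' --jaw '[1,1,1,1,1,1,1]'

```text
time_s: 15.05
tcp_pos: [0.4898, 0.1911, 0.1256]
eef_rot: [-179.8, -0.0, -50.2]
contact_force: [1.0, -1.8, 9.4]
gripper_width: 0.0135
```

```bash
python3 st.py
```

```text
{'time_s': np.float64(15.05), 'tcp_pos': array([0.4898, 0.1911, 0.1256]), 'eef_rot': array([-1.79764e+02, -4.97000e-02, -5.02409e+01]), 'contact_force': array([ 0.9673, -1.831 ,  9.4479]), 'moment': array([-0.9134, -0.5081,  0.0142]), 'gripper_width': np.float64(0.0135)}
```

>>> apply_moves --slide '[[0,0,0],[0,0,0],[0,0,0],[0,0,0],[0,0,0],[0,0,0],[0,0,0]]' --turn '[[0,0,0.03],[0,0,0.03],[0,0,0.03],[0,0,0.03],[0,0,0.03],[0,0,0.03],[0,0,0]]' --jaw '[1,1,1,1,1,1,1]'

```text
time_s: 15.75
tcp_pos: [0.4899, 0.1912, 0.1257]
eef_rot: [-179.7, 0.0, -65.7]
contact_force: [1.8, -1.3, 9.4]
gripper_width: 0.0139
```

```bash
python3 st.py
```

```text
{'time_s': np.float64(15.75), 'tcp_pos': array([0.4899, 0.1912, 0.1257]), 'eef_rot': array([-1.797456e+02,  1.970000e-02, -6.570870e+01]), 'contact_force': array([ 1.822 , -1.2964,  9.4012]), 'moment': array([-0.7956, -0.5878, -0.0037]), 'gripper_width': np.float64(0.0139)}
```

>>> apply_moves --slide '[[0,0,0],[0,0,0],[0,0,0],[0,0,0],[0,0,0]]' --turn '[[0,0,0.03],[0,0,0.03],[0,0,0.03],[0,0,0.03],[0,0,0]]' --jaw '[1,1,1,1,1]'

```text
time_s: 16.25
tcp_pos: [0.49, 0.1912, 0.1257]
eef_rot: [-179.7, 0.1, -76.0]
contact_force: [3.0, -2.7, 9.2]
gripper_width: 0.0137
```

Run:
```python
from st import *
from h import *
c=r.capture("scene");crop(c,310,270,100,100,7,"pics/s5.png")
```

```text
{'time_s': np.float64(16.25), 'tcp_pos': array([0.49  , 0.1912, 0.1257]), 'eef_rot': array([-1.797407e+02,  6.460000e-02, -7.601810e+01]), 'contact_force': array([ 3.0449, -2.6921,  9.1537]), 'moment': array([-0.8407, -0.7937, -0.0039]), 'gripper_width': np.float64(0.0137)}
```

View pics/s5.png

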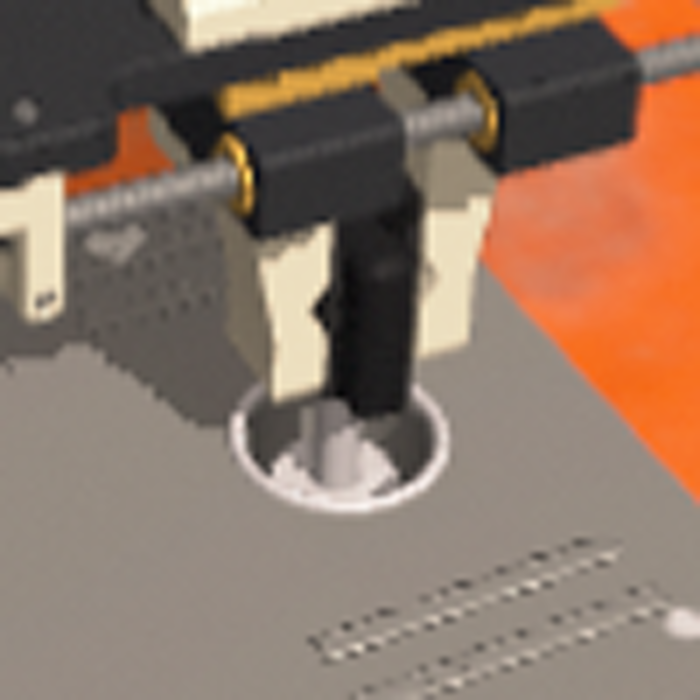

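The key is down in the well and has turned about 92°. I'll ease off within the play and lift slowly.

>>> apply_moves --slide '[[0,0,0],[0,0,-0.015],[0,0,-0.015],[0,0,-0.015],[0,0,0]]' --turn '[[0,0,-0.02],[0,0,0],[0,0,0],[0,0,0],[0,0,0]]' --jaw '[1,1,1,1,1]'

```text
time_s: 16.8
tcp_pos: [0.4893, 0.1912, 0.1293]
eef_rot: [-179.8, 0.1, -74.2]
contact_force: [2.4, 0.7, 3.9]
gripper_width: 0.0138
```

```bash
python3 st.py
```

```text
{'time_s': np.float64(16.8), 'tcp_pos': array([0.4893, 0.1912, 0.1293]), 'eef_rot': array([-1.798141e+02,  7.960000e-02, -7.424300e+01]), 'contact_force': array([2.3533, 0.678 , 3.9156]), 'moment': array([ 0.3478, -1.2573,  0.0727]), 'gripper_width': np.float64(0.0138)}
```

>>> apply_moves --slide '[[0,0,-0.02],[0,0,-0.02],[0,0,-0.02],[0,0,-0.03],[0,0,0]]' --turn '[[0,0,0],[0,0,0],[0,0,0],[0,0,0],[0,0,0]]' --jaw '[1,1,1,1,1]'

```text
time_s: 17.3
tcp_pos: [0.4875, 0.1898, 0.1373]
eef_rot: [179.9, -0.0, -74.3]
contact_force: [0.8, 1.0, 2.1]
gripper_width: 0.0136
```

```bash
python3 st.py
```

```text
{'time_s': np.float64(17.3), 'tcp_pos': array([0.4875, 0.1898, 0.1373]), 'eef_rot': array([ 1.799156e+02, -6.100000e-03, -7.429170e+01]), 'contact_force': array([0.8151, 1.016 , 2.1224]), 'moment': array([ 0.3575, -0.2533, -0.0166]), 'gripper_width': np.float64(0.0136)}
```

>>> apply_moves --slide '[[0,0,-0.05],[0,0,-0.1],[0,0,-0.3],[0,0,-0.4],[0,0,-0.25],[0,0,0]]' --turn '[[0,0,0],[0,0,0],[0,0,0],[0,0,0],[0,0,0],[0,0,0]]' --jaw '[1,1,1,1,1,1]'

```text
time_s: 17.9
tcp_pos: [0.4896, 0.1909, 0.2522]
eef_rot: [-179.6, 0.1, -74.2]
contact_force: [0.5, 0.1, -0.4]
gripper_width: 0.0137
```

Run:
```python
from st import *
from h import *
c=r.capture("scene");crop(c,310,260,100,100,7,"pics/s6.png")
w=r.capture("top");pickle.dump(w,open("t6.pkl","wb"))
crop(w,120,195,120,110,6,"pics/t6.png")
p=np.radians(s["eef_rot"][2]); print("current", s["joints"])
```

```text
{'time_s': np.float64(17.9), 'tcp_pos': array([0.4896, 0.1909, 0.2522]), 'eef_rot': array([-1.796326e+02,  1.203000e-01, -7.424720e+01]), 'contact_force': array([ 0.4613,  0.1401, -0.4453]), 'moment': array([ 0.1084, -0.0253,  0.066 ]), 'gripper_width': np.float64(0.0137)}
current [ 4.27549912e+01  5.71372543e+00 -1.73128135e+01  6.49874148e-02
 -6.65914656e+01 -2.70282139e+01]
```

View pics/s6.png

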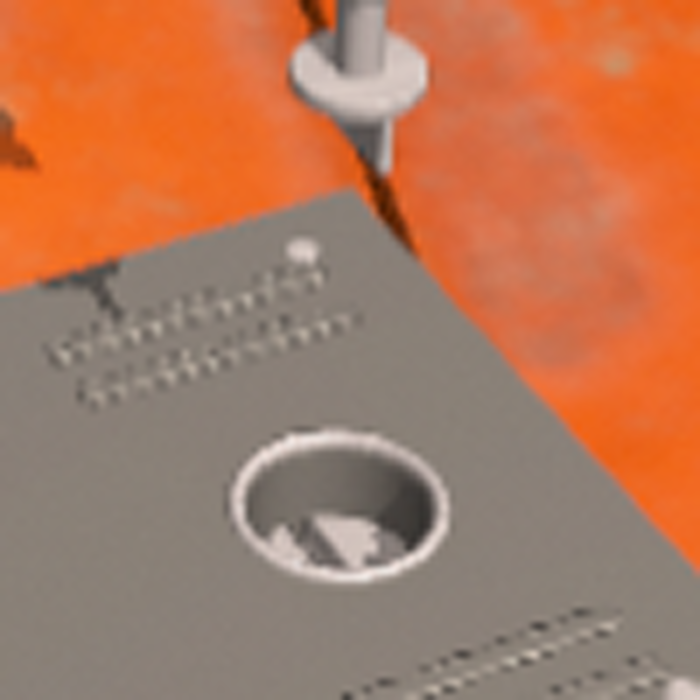

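>>> apply_moves --slide '[[-0.25,0,0],[-0.25,0,0],[0,0,0]]' --turn '[[0,0,0],[0,0,0],[0,0,0]]' --jaw '[1,1,1]'

```text
time_s: 18.3
tcp_pos: [0.4735, 0.2395, 0.2463]
eef_rot: [179.9, -0.0, -74.2]
contact_force: [0.6, -0.5, -1.5]
gripper_width: 0.0135
```

Run:
```python
from st import *
from h import *
c=r.capture("wrist"); pickle.dump(c,open("w7.pkl","wb"))
u,v=proj(c,[[.489,.191,.088]])[0].astype(int); print(u,v)
crop(c,u-40,v-40,80,80,9,"pics/w7.png")
```

```text
{'time_s': np.float64(18.3), 'tcp_pos': array([0.4735, 0.2395, 0.2463]), 'eef_rot': array([ 1.798716e+02, -3.760000e-02, -7.419710e+01]), 'contact_force': array([ 0.6384, -0.4716, -1.4673]), 'moment': array([ 0.0406, -0.0513, -0.021 ]), 'gripper_width': np.float64(0.0135)}
314 164
```

View pics/w7.png

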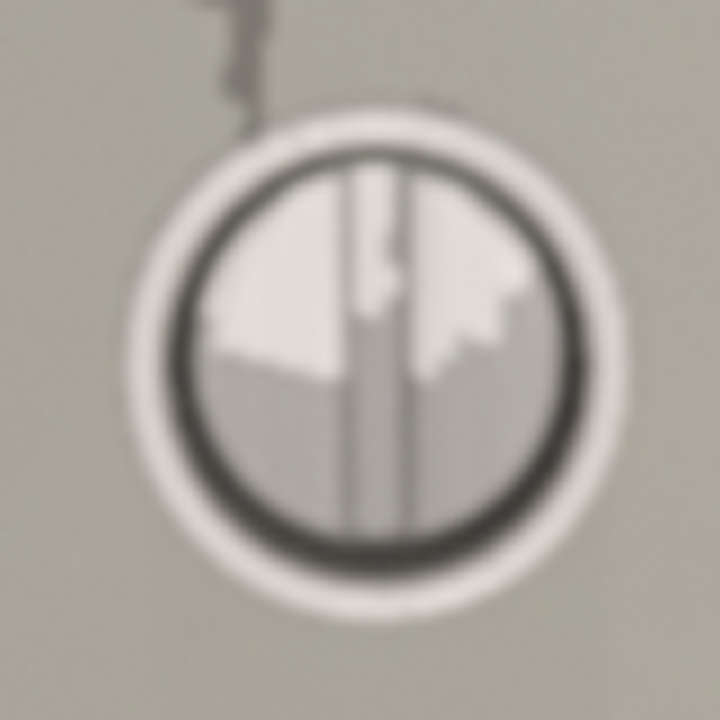

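The slot, centred near (315,165) in the full frame, now runs straight along tool x, so it has turned about 90°. I'll check that the head sprang back by its height, then work out the return.

Run:
```python
from h import *
for n in ("w1","w7"):
    c=pickle.load(open(n+".pkl","rb")); u,v=proj(c,[[.489,.191,.07]])[0].astype(int)
    z=[dep(c,u+i,v+j)[2] for i in range(-16,17) for j in range(-16,17) if 10<np.hypot(i,j)<16]
    print(n,np.median(z),np.std(z))
from st import *
go(.46,-.0,.2463,-74.2)
```

```text
w1 0.06942729145116644 0.014775783941515313
w7 0.06954162039667255 0.03295240720353423
{'time_s': np.float64(18.35), 'tcp_pos': array([0.4736, 0.2386, 0.2462]), 'eef_rot': array([ 1.798574e+02, -5.840000e-02, -7.419100e+01]), 'contact_force': array([-0.2295,  0.5345, -1.1021]), 'moment': array([ 0.0334, -0.0458, -0.036 ]), 'gripper_width': np.float64(0.0136)}
slide [ 2.2588e+00  7.8120e-01 -5.0000e-04] turn 0.00010516374872319527
```

>>> apply_moves --slide '[[0,0,0],[0,0,0],[0,0,0],[0,0,0],[0,0,0],[0,0,0],[0,0,0],[0,0,0]]' --turn '[[0,0,-0.08],[0,0,-0.09],[0,0,-0.09],[0,0,-0.09],[0,0,-0.09],[0,0,-0.09],[0,0,-0.09],[0,0,-0.09]]' --jaw '[1,1,1,1,1,1,1,1]'

```text
time_s: 19.15
tcp_pos: [0.4742, 0.2372, 0.2466]
eef_rot: [179.9, 0.1, -13.0]
contact_force: [1.1, -0.5, -0.7]
gripper_width: 0.014
```

>>> apply_moves --slide '[[0,0,0],[0,0,0]]' --turn '[[0,0,-0.07],[0,0,0]]' --jaw '[1,1]'

```text
time_s: 19.35
tcp_pos: [0.4742, 0.2373, 0.2468]
eef_rot: [179.9, 0.1, -7.2]
contact_force: [-0.0, -0.3, -0.4]
gripper_width: 0.0136
```

Run:
```python
from st import *
go(.4461,-.2539,.25,-7.07)
```

```text
{'time_s': np.float64(19.35), 'tcp_pos': array([0.4742, 0.2373, 0.2468]), 'eef_rot': array([ 1.799232e+02,  7.070000e-02, -7.182200e+00]), 'contact_force': array([-0.0154, -0.2532, -0.3647]), 'moment': array([-0.005 , -0.048 ,  0.0096]), 'gripper_width': np.float64(0.0136)}
slide [ 0.335   4.9089 -0.0325] turn -0.0013059639495718127
```

>>> apply_moves --slide '[[0.028,0.4,0],[0.028,0.41,0],[0.028,0.41,0],[0.028,0.41,0],[0.028,0.41,0],[0.028,0.41,0],[0.028,0.41,0],[0.028,0.41,0]]' --turn '[[0,0,0],[0,0,0],[0,0,0],[0,0,0],[0,0,0],[0,0,0],[0,0,0],[0,0,0]]' --jaw '[1,1,1,1,1,1,1,1]'

```text
time_s: 20.15
tcp_pos: [0.4547, -0.0909, 0.2474]
eef_rot: [180.0, 0.0, -7.4]
contact_force: [1.2, -0.3, -0.4]
gripper_width: 0.0139
```

>>> apply_moves --slide '[[0.028,0.41,0],[0.028,0.41,0],[0.028,0.41,0],[0.028,0.41,0],[0,0,0],[0,0,0],[0,0,0]]' --turn '[[0,0,0],[0,0,0],[0,0,0],[0,0,0],[0,0,0],[0,0,0],[0,0,0]]' --jaw '[1,1,1,1,1,1,1]'

```text
time_s: 20.85
tcp_pos: [0.4457, -0.2529, 0.2472]
eef_rot: [-180.0, 0.0, -7.3]
contact_force: [-0.3, -0.5, -0.8]
gripper_width: 0.014
```

Run:
```python
from st import *
from h import *
go(.4461,-.2539,.12,-7.07)
c=r.capture("scene"); u,v=proj(c,[s["tcp_pos"]])[0]
crop(c,int(u)-50,int(v)-50,100,110,5,"pics/s8.png")
```

```text
{'time_s': np.float64(20.85), 'tcp_pos': array([ 0.4457, -0.2529,  0.2472]), 'eef_rot': array([-1.799868e+02,  4.690000e-02, -7.341400e+00]), 'contact_force': array([-0.2652, -0.4521, -0.78  ]), 'moment': array([ 0.0049, -0.0224,  0.0346]), 'gripper_width': np.float64(0.014)}
slide [0.0057 0.0098 1.272 ] turn -0.0031576765033038043
```

View pics/s8.png

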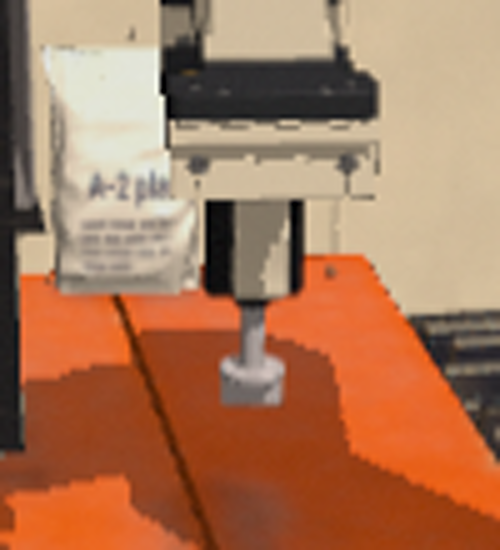

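>>> apply_moves --slide '[[0.006,0.01,0],[0,0,0.3],[0,0,0.4],[0,0,0.4],[0,0,0.27],[0,0,0],[0,0,0]]' --turn '[[0,0,-0.003],[0,0,0],[0,0,0],[0,0,0],[0,0,0],[0,0,0],[0,0,0]]' --jaw '[1,1,1,1,1,1,1]'

```text
time_s: 21.6
tcp_pos: [0.4471, -0.2539, 0.1112]
eef_rot: [180.0, 0.0, -6.9]
contact_force: [-0.1, 0.5, -0.5]
gripper_width: 0.0134
```

Run:
```python
from st import *
go(.4461,-.2539,.0845,-7.07)
```

```text
{'time_s': np.float64(21.6), 'tcp_pos': array([ 0.4471, -0.2539,  0.1112]), 'eef_rot': array([ 1.799727e+02,  1.550000e-02, -6.896000e+00]), 'contact_force': array([-0.1402,  0.4726, -0.4933]), 'moment': array([ 0.005 , -0.146 , -0.0049]), 'gripper_width': np.float64(0.0134)}
slide [-0.0104  0.0015  0.2673] turn 0.0020250771710555817
```

>>> apply_moves --slide '[[-0.009,0.001,0.05],[0,0,0.05],[0,0,0.03],[0,0,0.03],[0,0,0]]' --turn '[[0,0,0.002],[0,0,0],[0,0,0],[0,0,0],[0,0,0]]' --jaw '[1,1,1,1,1]'

```text
time_s: 22.1
tcp_pos: [0.4454, -0.2542, 0.0944]
eef_rot: [-180.0, 0.0, -7.2]
contact_force: [-1.0, -0.2, -1.8]
gripper_width: 0.0139
```

Run:
```python
from st import *
go(.4461,-.2539,.0845,-7.07)
```

```text
{'time_s': np.float64(22.1), 'tcp_pos': array([ 0.4454, -0.2542,  0.0944]), 'eef_rot': array([-1.79998e+02,  1.86000e-02, -7.15530e+00]), 'contact_force': array([-0.9759, -0.1713, -1.8006]), 'moment': array([-0.0324,  0.0954,  0.0727]), 'gripper_width': np.float64(0.0139)}
slide [ 0.0062 -0.0036  0.0987] turn -0.0009923996220289704
```

>>> apply_moves --slide '[[0.005,-0.002,0.03],[0,0,0.03],[0,0,0.02],[0,0,0.01],[0,0,0]]' --turn '[[0,0,0],[0,0,0],[0,0,0],[0,0,0],[0,0,0]]' --jaw '[1,1,1,1,1]'

```text
time_s: 22.6
tcp_pos: [0.446, -0.254, 0.0853]
eef_rot: [-180.0, 0.0, -7.2]
contact_force: [-0.2, -0.7, -0.5]
gripper_width: 0.0138
```

>>> apply_moves --slide '[[0,0,0.008],[0,0,0]]' --turn '[[0,0,0],[0,0,0]]' --jaw '[1,1]'

```text
time_s: 22.8
tcp_pos: [0.4462, -0.2541, 0.0848]
eef_rot: [180.0, -0.0, -7.2]
contact_force: [0.1, -0.2, -1.4]
gripper_width: 0.0136
```

>>> apply_moves --slide '[[0,0,0.006],[0,0,0]]' --turn '[[0,0,0],[0,0,0]]' --jaw '[1,1]'

```text
time_s: 23.0
tcp_pos: [0.4462, -0.2541, 0.0842]
eef_rot: [180.0, -0.0, -7.1]
contact_force: [0.5, 0.3, -0.5]
gripper_width: 0.0142
```

>>> apply_moves --slide '[[0,0,0.004],[0,0,0]]' --turn '[[0,0,0],[0,0,0]]' --jaw '[1,1]'

```text
time_s: 23.2
tcp_pos: [0.4462, -0.2541, 0.0842]
eef_rot: [180.0, -0.0, -7.1]
contact_force: [-2.2, 1.2, 5.0]
gripper_width: 0.014
```

>>> apply_moves --slide '[[0,0,0],[0,0,0],[0,0,0],[0,0,0],[0,0,0],[0,0,0],[0,0,0],[0,0,0]]' --turn '[[0,0,0],[0,0,0],[0,0,0],[0,0,0],[0,0,0],[0,0,0],[0,0,0],[0,0,0]]' --jaw '[0.8,0.7,0.6,0.5,0.4,0.3,0.2,0.2]'

```text
time_s: 24.0
tcp_pos: [0.4461, -0.2541, 0.0838]
eef_rot: [180.0, 0.0, -7.2]
contact_force: [-0.5, 0.9, 0.1]
gripper_width: 0.0671
```

>>> apply_moves --slide '[[0,0,-0.1],[0,0,-0.2],[0,0,-0.3],[0,0,-0.4],[0,0,-0.4],[-0.2,0,-0.1],[-0.25,0,0],[0,0,0]]' --turn '[[0,0,0],[0,0,0],[0,0,0],[0,0,0],[0,0,0],[0,0,0],[0,0,0],[0,0,0]]' --jaw '[0,0,0,0,0,0,0,0]'

```text
time_s: 24.8
tcp_pos: [0.3994, -0.2481, 0.2353]
eef_rot: [-180.0, -0.1, -7.2]
contact_force: [0.8, -0.6, 0.2]
gripper_width: 0.0875
```

Run:
```python
from st import *
from h import *
c=r.capture("wrist"); pickle.dump(c,open("w9.pkl","wb"));cv2.imwrite("pics/w9.png",c["pixels"])
c=r.capture("scene"); cv2.imwrite("pics/s9.png",c["pixels"]); crop(c,305,175,60,70,8,"pics/s9c.png")
a=crop
d=pickle.load(open("cap0.pkl","rb"))["scene"]
df=cv2.absdiff(d["pixels"],c["pixels"]); cv2.imwrite("pics/diff.png",df)
```

```text
{'time_s': np.float64(24.8), 'tcp_pos': array([ 0.3994, -0.2481,  0.2353]), 'eef_rot': array([-1.799726e+02, -1.058000e-01, -7.177800e+00]), 'contact_force': array([ 0.7592, -0.6301,  0.1604]), 'moment': array([-0.0569, -0.0945,  0.0137]), 'gripper_width': np.float64(0.0875)}
```

View pics/s9.png

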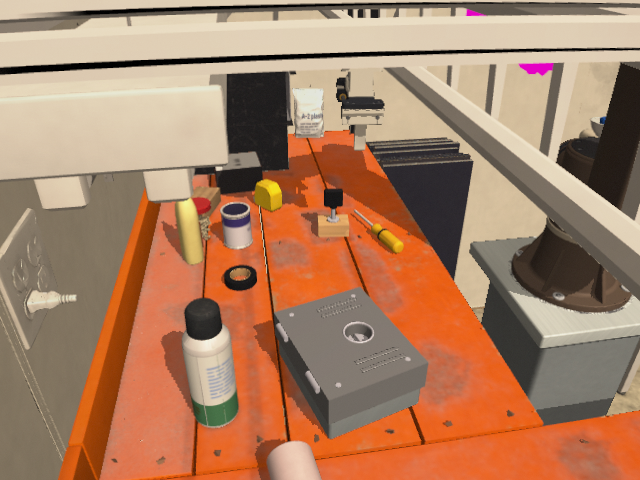

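View pics/s9c.png

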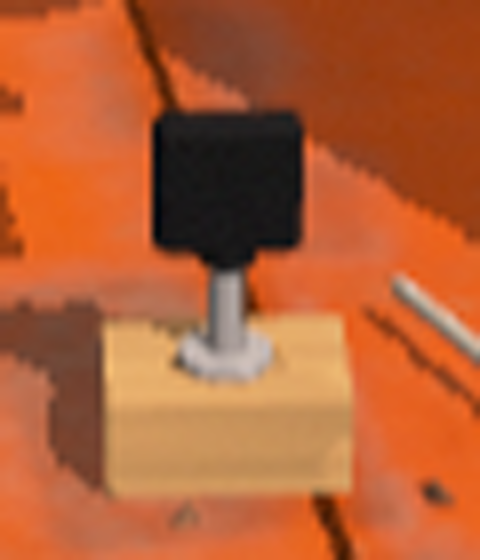

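View pics/w9.png

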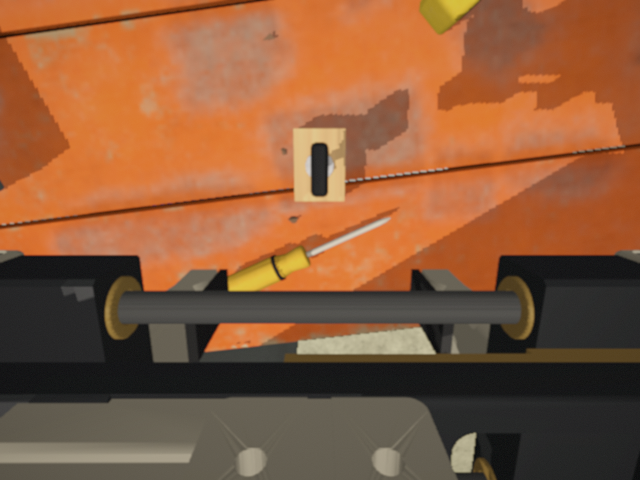

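The key stands upright in the stand at (333,215) in the scene view, with its collar on the wood exactly as at the start. The bystanders haven't moved, and the slot in the well at (358,332) is turned. Handing in.

```bash
python3 -c "
from plant import r
print(r.close_job())"
```

```text
the job is handed in; nothing more can be done
None
```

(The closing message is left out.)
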